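# Shut the hutch door and slide its bolt home

### The arm

A 6-joint arm with a two-finger parallel gripper is mounted at the origin on the work surface. World frame = base frame: x ahead of the robot, y to its left, z up, the work surface at z = 0. Lengths are in mm, angles in degrees, forces in N, time in s.
With the tool pointing down it reaches from about 350 to 850 mm from the base axis. Payload 8.1 kg.
Tool frame: the origin (TCP) lies at the very end of the fingers, on their centre line; the grasp point (between the pads) lies 19 mm behind it (r.grip_depth is the distance from the TCP to the grasp point, in mm); y points along the fingers, z is the direction in which the jaws open and shut, and the axes are right-handed (so a half turn about y gives the same grasp; the last joint's range is limited). The gripper opens to 85 mm and grips with 20 to 120 N. Pads are 22 mm wide; open, the fingers measure 114 mm over their backs; the gripper's body (76 mm by 85 mm) begins 54 mm behind the grasp point. The pads swing forward as they close: fully open they stand 13 mm farther back than shut.
Start: joints at [-81.784, 7.471, 85.268, -0, 87.261, -4.893], TCP at [136.106, -584.363, 231.292] pointing down, gripper open.
Joint ranges: [-169.43, 169.43], [-51.17, 129.36], [1.28, 143.12], [-76.62, 256.62], [0, 156.53], [-152.29, 152.29]. Speed limits (degrees/s): [136.94, 136.94, 159.86, 180, 180, 180].

### API

Orientations are given as [roll, pitch, yaw] about the fixed x, y, z axes, in that order (R = Rz(yaw) Ry(pitch) Rx(roll)).
In Python, from bench import readout, eyes, r gives the robot as it stands. The module is installed in compiled form; this text tells all that it offers.
- The arm moves only by the tool move_arm, never from a script. Its argument "motion" is text: rows parted by semicolons, each of 6 numbers parted by spaces: the shift along the world's x, y, z in cm, then the turn, a rotation vector about the world's x, y, z in degrees. A call has 1 to 10 rows; each row is the pose to reach, as a shift and turn from the pose commanded when the call began; what a row does not reach only later rows make up. A row lasts 1/12 s, in which the tool goes at most 41.7 mm and 7.16 degrees, less where a joint would pass 70% of its speed; a pose out of reach is approached as far as the arm can. A call with a gripper value outside its range is refused whole. "fingers" is the finger opening in cm, from 0 to 8.54, set as the call begins (left out, the last holds). The fingers move at their own pace and stop on an object; "squeeze" is the grip in N (left out, the last holds). Time passes only in rows, so rows that repeat a pose let the fingers close. It gives the time, the measured TCP pose, the force and the opening at its end, in the units of the state.
- readout.sense(): the state, without advancing time (a new reading comes with each control period).
- eyes.snapshot(name): name is "scene" or "top" or "wrist"; returns a dict with "image" (400x640x3 uint8, blue, green, red), "fx", "fy", "cx", "cy" (pixels), "world_to_cam" (4x4, takes a point from world to camera coordinates). Camera axes: x right, y down, z forward; pixel columns grow to the right and rows downward; lengths in mm; the calibration is good to about 2 mm. The wrist camera is an equidistant fisheye: a pixel r from the principal point sees the ray r / f radians off the axis. A picture is of the moment at which its call begins. There is no depth.
- r.hand_in(): hands the job in, once; it reports no verdict.
The state is a dict: "time": time; "joint_pos": joint angles; "qd": joint speeds; "joint_efforts": joint torques, N m; "tool_pos": TCP position; "tcp_rot": TCP orientation; "ft_force": force on the tool from outside, world axes, zero at the start; "wrist_torque": the same for the moment, N m; "finger_gap": finger opening in mm.
Only numpy, scipy, OpenCV 4.12 (cv2) and the standard library are available. Lean on these libraries where they do the work, as an engineer would, in place of code of your own. Each camera call takes 0.05 s, during which the arm holds its last target. There are 200 camera calls.

### The job

The small swing door of the rosewood hutch on the credenza stands ajar: gently push it shut with the fingertips, then gently push its sliding bolt across by the knob into the keeper, until you feel it give and drop into its catch. Nothing is to be picked up: leave the jar, dish, flashlight and the other things on the credenza where they stand, and finish clear of everything.

Things in the scene. Friction and masses are not known exactly. Their poses are not given: they have to be found in the camera images.
- hutch: fixed rosewood hutch, 440 mm wide, 180 deep, 276 tall, flat bare top; origin at the centre of its underside. x runs front to back, y along the front. Upper front: swing door on the -y side; fixed stile (y +9 to +69 mm) beside the door's free edge; then an open cubby. Outer faces of stile and shut door at x = -108 mm. Open niche below 118 mm height.
- hutch_door (a joint): swing door, rad: 0 shut (stops on the carcass), positive open, swinging out to the hutch's -x; starts ajar. Hinge about 0.06 N m, stays where left, no spring. Panel 3 to 225 mm from the hinge line, 18 mm thick, 120 to 272 mm above the table. Its outer face carries the bolt; the face is bare above the bolt's plate (246 to 272 mm high) and within 80 mm of the hinge line.
- door_hinge (a point): point on the door's vertical hinge line, in the plane of the door's outer face, 272 mm above the table: hutch x = -108, y = -219 mm.
- door_edge (a point): top corner of the door's outer face at its free edge, 225 mm from the hinge line, 272 mm above the table; moves with the door.
- bolt (a joint): sliding bolt on the door, m: 0 drawn back, grows sliding along the door away from the hinge (hutch +y when shut) to a stop at 0.035. Slides with about 1 N; from about 0.019 a boss on the rod rides onto a sprung ball and the push rises to 5 to 8 N, crest at 0.026, then the push falls away and the bolt drops behind the ball, resting at 0.0315 to 0.035.
- bolt_knob (a point): centre of the brass ball knob (18 mm across) on an 11 mm stem standing straight out from the bolt: 42 mm in front of the door's outer face, 230 mm above the table, 142 mm from the hinge line plus the bolt's travel. Moves with door and bolt.
- bolt_tip (a point): rounded tip of the bolt's steel rod (10 mm thick, axis 10.5 mm in front of the door's face, 230 mm above the table); 216 mm from the hinge line plus the bolt's travel. Two guides hold the rod on a brass plate (86 to 217 mm from the hinge line, 214 to 246 mm high) and stand 20 mm proud of the face.
- keeper (a point): middle of the keeper, a brass staple on the stile (hutch y = +15 to +29 mm, 22 mm proud of the face) that takes the bolt's tip when the door is shut: opening 16 mm high, 18 mm deep, 230 mm above the table. A bolt thrown before the door is shut strikes it and keeps the door open.
- key_jar: clear glass key jar, open, 76 mm across, 100 mm tall, a few keys lying in it; origin at the centre of its underside. Bystander.
- bottle_opener: flat steel bottle opener lying flat, about 125 x 38 x 4 mm; origin on its underside near the middle. Bystander.
- flashlight: matte black plastic flashlight standing upright on its lens end, 38 mm across at the foot, 113 mm tall; origin at the centre of its underside. Bystander.
- orange_dish: shallow orange ceramic dish, 110 mm across, 28 mm high; origin at the centre of its underside. Bystander.
- glasses_case: dark brown glasses case, 62 x 162 x 36 mm; origin at the centre of its underside. Bystander.
- hardback: teal hardback book lying flat, 150 x 210 x 26 mm; origin at the centre of its underside. Bystander.
- bud_vase: slim blue ceramic bud vase, 68 mm across, 195 mm tall; origin at the centre of its underside. Bystander.

How it is judged (in metres and radians):
On the way, in this order (a step that is already met when the one before it is completed fails the run):
1. the door is pushed shut while the bolt is still drawn back (value of joint hutch_door below 0.03 rad and value of joint bolt below 0.017 m), for 0.2 s.
2. the bolt has dropped into its catch, the door still shut (value of joint hutch_door below 0.03 rad and value of joint bolt above 0.03 m), for 0.2 s.
At the end, for the whole second after the job is handed in: The door is shut (within 0.03 rad), the bolt rests behind its catch (travel above 0.030 m), both are still, and every bystander stands upright within 12 mm of where it was (all of step 2 and velocity of joint bolt between -0.005 and 0.005 m/s and velocity of joint hutch_door between -0.02 and 0.02 rad/s and distance of each of key_jar, bottle_opener, flashlight, orange_dish, glasses_case, hardback, bud_vase from where it was at the start of the episode below 0.012 m and angle between each of key_jar, bottle_opener, flashlight, orange_dish, glasses_case, hardback, bud_vase's own z axis and vertical below 0.15 rad); the robot touches nothing.
It fails at once if a bystander is moved more than 12 mm, lifted or tipped (distance of any of key_jar, bottle_opener, flashlight, orange_dish, glasses_case, hardback, bud_vase from where it was at the start of the episode above 0.012 m or angle between any of key_jar, bottle_opener, flashlight, orange_dish, glasses_case, hardback, bud_vase's own z axis and vertical above 0.25 rad).
It fails at once if the hutch, its door or its bolt is shoved with more than 35 N (contact force between the arm and hutch above 35 N).
It also fails if it takes over 64 s, if anything falls off the work surface, if the arm or the gripper's body presses on something with over 40 N, if the wrist force passes 120 N, or if a joint passes its speed limit or range.

## Working session

There is one attempt and no reset: what is moved stays moved. The work goes in short steps, Python scripts to look and compute and a tool call to move; the robot and the scene stay as the last step left them, time stands still between calls to the robot, and variables do not carry over. Pictures are saved under pics/ and viewed, about 8 in all and at most 12, crops included, and the job is handed in when it is done.

Besides the shell and the picture viewer there is one more tool, called after "Request:" as a command line: name --argument value ..., lists and objects as JSON in quotes. move_arm: Moves the arm, as the interface text tells. Its arguments: {"type":"object","properties":{"motion":{"type":"string"},"fingers":{"type":"number"},"squeeze":{"type":"number"}},"required":["motion"]}

```bash
mkdir -p pics; python3 - <<'E'
from bench import readout, eyes, r
import cv2,numpy as np
print(readout.sense())
for n in ("scene","top"):
    s=eyes.snapshot(n); cv2.imwrite(f"pics/{n}0.png",s["image"]); 
    print(n,s["fx"],s["fy"],s["cx"],s["cy"],np.round(s["world_to_cam"],4).tolist())
E
```

```text
{'time': 0.0, 'joint_pos': array([-8.17821719e+01,  7.51519651e+00,  8.53291664e+01,  2.21875244e-04,
        8.72625905e+01, -4.89241284e+00]), 'qd': array([-0.10754609,  0.06047727, -0.04709329, -0.02453926, -0.04928917,
        0.04455801]), 'joint_efforts': array([ 3.36097488e-03, -5.69401109e+01, -5.00541508e+01, -4.45849003e-05,
        1.51194725e-02,  7.85871975e-06]), 'tool_pos': array([ 136.04540877, -583.80344168,  230.24460447]), 'tcp_rot': array([-9.01065448e+01,  9.34230909e-03, -1.66889779e+02]), 'ft_force': array([-0.00672773,  0.33492655, -0.03037717]), 'wrist_torque': array([ 0.03085225, -0.01039907, -0.04728038]), 'finger_gap': 85.77219506400624}
scene 423.79805828125967 423.79805828125967 322.40963149746443 195.74629160762493 [[0.0956, 0.9953, 0.0135, -20.7302], [0.5622, -0.0428, -0.8259, -181.6236], [-0.8214, 0.0865, -0.5637, 1777.2673], [0.0, 0.0, 0.0, 1.0]]
top 513.2554389683554 513.2554389683554 321.51260988571886 199.6094292626358 [[0.0264, -0.9996, 0.0018, -68.9265], [-0.9868, -0.0264, -0.16, 569.5833], [0.16, 0.0025, -0.9871, 1257.7397], [0.0, 0.0, 0.0, 1.0]]
```

View pics/scene0.png

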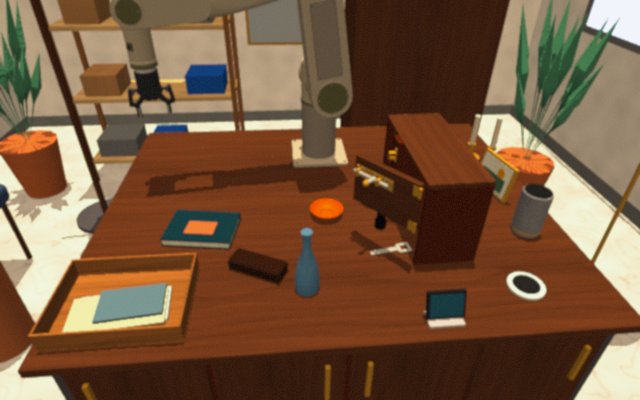

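View pics/top0.png

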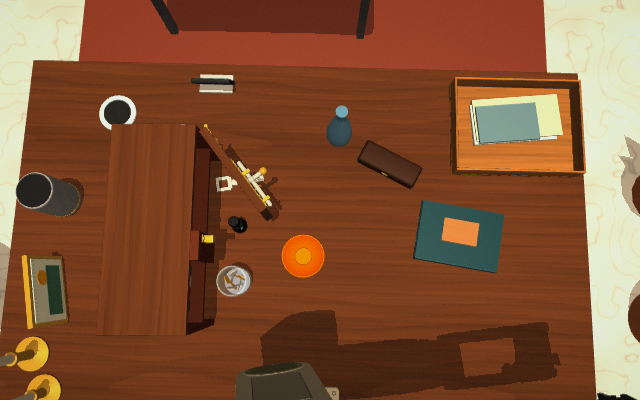

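The hutch is at the image's left in the top view, front facing right (world -y), with the hinge at the far end (top). The door is ajar, about 45°. I'll zoom in to get exact corners.

```bash
python3 - <<'E'
import cv2
i=cv2.imread("pics/top0.png")[110:350,85:335]
cv2.imwrite("pics/c1.png",cv2.resize(i,None,fx=2.5,fy=2.5,interpolation=cv2.INTER_CUBIC))
E
```

```text
(no output)
```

View pics/c1.png

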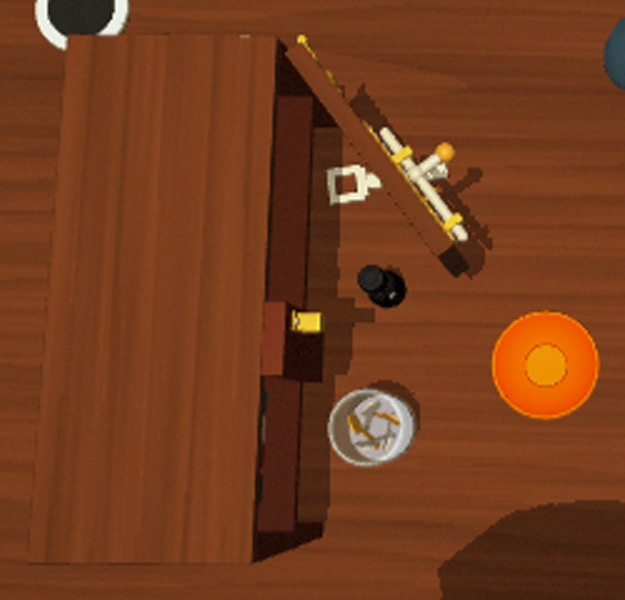

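```bash
cat > h.py <<'E'
import numpy as np, cv2
from scipy.optimize import least_squares
from scipy.spatial.transform import Rotation as Ro
def proj(s,P):
    W=np.array(s["world_to_cam"]); p=np.atleast_2d(P)@W[:3,:3].T+W[:3,3]
    return np.c_[s["fx"]*p[:,0]/p[:,2]+s["cx"], s["fy"]*p[:,1]/p[:,2]+s["cy"]]
def H(h,P):
    c,s=np.cos(h[2]),np.sin(h[2]); P=np.atleast_2d(P)
    return np.c_[h[0]+c*P[:,0]-s*P[:,1],h[1]+s*P[:,0]+c*P[:,1],P[:,2]]
def door(th,d,n,z): # d along door from hinge, n out from face
    # hinge line (-108,-219); shut dir +y, open rotates toward -x
    return [-108-d*np.sin(th)-n*np.cos(th), -219+d*np.cos(th)-n*np.sin(th), z]
E
python3 - <<'E'
from h import *
from bench import eyes
s=eyes.snapshot("top")
c=lambda a:np.array(a)/2.5+[85,110]
obs=c([(69,36),(280,37),(252,563),(30,563),(445,152),(463,238)])
def mod(p):
    return np.r_[H(p,[[90,-220,276],[-90,-220,276],[-90,220,276],[90,220,276],door(p[3],142,42,230),door(p[3],216,10.5,230)])]
f=least_squares(lambda p:(proj(s,mod(p))-obs).ravel(),[550,300,np.pi/2,.7])
p=f.x;print(p,np.degrees(p[2:]),np.round(f.fun,1))
W=mod(p);print(np.round(W))
print("keeper",H(p,[-119,22,230]),"hinge",H(p,[-108,-219,272]),"edge",H(p,door(p[3],225,0,272)))
print("shut knob",H(p,door(0,142,42,230)),H(p,door(0,177,42,230)))
np.save("p.npy",p)
M=np.array(s["world_to_cam"]);
def ground(px,z):
    d=np.array([(px[0]-s["cx"])/s["fx"],(px[1]-s["cy"])/s["fy"],1]);R=M[:3,:3];o=-R.T@M[:3,3];d=R.T@d
    return o+d*(z-o[2])/d[2]
for n,q,z in [("jar rim",c((371,427)),100),("flash top",c((373,278)),113),("dish",c((546,365)),28),("vase top",(342,112),195),("case",(390,164),36),("opener",c((350,185)),4),("hardback",(459,237),26)]: print(n,np.round(ground(q,z)))
E
```

```text
[468.33309956 301.86944364   1.58827683   0.6458171 ] [91.00155899 37.00259422] [ 0.1 -0.9  0.  -0.6  0.7  1.2 -0.6  0.3 -0.6 -0.5  0.2  0.3]
[[687. 396. 276.]
 [690. 216. 276.]
 [250. 208. 276.]
 [247. 388. 276.]
 [603.  77. 230.]
 [525.  56. 230.]]
keeper [[448.41653453 182.50307301 230.        ]] hinge [[689.1874388  197.71397888 272.        ]] edge [[511.89506092  59.17729512 272.        ]]
shut knob [[547.94327727 153.23829076 230.        ]] [[512.94862457 152.62650435 230.        ]]
jar rim [362. 150. 100.]
flash top [502. 153. 113.]
dish [428. -12.  28.]
vase top [753. -96. 195.]
case [ 671. -229.   36.]
opener [613. 202.   4.]
hardback [ 487. -407.   26.]
```

Fit is good (residuals ≲1 px): door about 37° open, hutch yaw 91°. I'll push with closed fingers pointing down on the bare strip above the bolt plate, first travelling high.

Request:
move_arm --motion "1 1 2 0 0 6; 2.5 3 4 0 0 12; 4 6 6 0 0 18; 6 9 8 0 0 24; 8 12 10 0 0 30; 10 15 10 0 0 36; 12 18 10 0 0 42; 14 21 10 0 0 48; 16 24 10 0 0 54; 18 27 10 0 0 60" --fingers 0 --squeeze 20

```text
time: 0.98
tool_pos: [316.6, -312.7, 331.2]
tcp_rot: [-90.0, 0.0, -106.6]
ft_force: [0.3, -0.5, 0.8]
finger_gap: -0.0
```

Request:
move_arm --motion "2 3.5 0 0 0 5; 4 7 0 0 0 10; 6 10.5 0 0 0 14; 8.5 14 0 0 0 18; 11 17.5 0 0 0 18; 13 20.5 0 0 0 18; 15.5 24 0 0 0 18; 18 27 0 0 0 18; 20 30 0 0 0 18; 21.4 32 0 0 0 18"

```text
time: 1.82
tool_pos: [531.1, 8.8, 330.6]
tcp_rot: [-90.0, 0.0, -88.8]
ft_force: [1.0, -0.5, -0.3]
finger_gap: -0.4
```

Request:
move_arm --motion "0 1.4 -1 0 0 0; 0 1.4 -3 0 0 0; 0 1.4 -5 0 0 0; 0 1.4 -6.5 0 0 0; 0 1.4 -7.4 0 0 0; 0 1.4 -7.4 0 0 0; 0 1.4 -7.4 0 0 0; 0 1.4 -7.4 0 0 0"

```text
time: 2.48
tool_pos: [530.6, 19.5, 258.6]
tcp_rot: [-89.9, -0.0, -88.9]
ft_force: [-0.5, -0.2, 0.2]
finger_gap: -0.0
```

```bash
python3 - <<'E'
from bench import readout, eyes
import cv2
print({k:readout.sense()[k] for k in("tool_pos","tcp_rot","ft_force","finger_gap","time")})
s=eyes.snapshot("top"); cv2.imwrite("pics/t2.png",s["image"])
w=eyes.snapshot("scene")["image"][100:300,300:520]
cv2.imwrite("pics/s2.png",cv2.resize(w,None,fx=2.5,fy=2.5,interpolation=cv2.INTER_CUBIC))
E
```

```text
{'tool_pos': array([530.64088796,  19.48661987, 258.59728315]), 'tcp_rot': array([-8.99037236e+01, -5.85221941e-03, -8.89051893e+01]), 'ft_force': array([-0.54700753, -0.2300349 ,  0.23304749]), 'finger_gap': -0.004892700483431297, 'time': 2.4833}
```

View pics/s2.png

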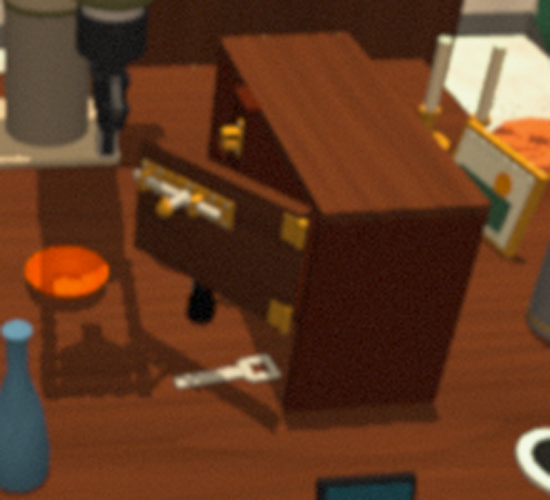

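The fingers hang clear in front of the door's free edge, above the knob's height. Pushing now.

Request:
move_arm --motion "0 1 0 0 0 0; 0 2 0 0 0 0; 0 3 0 0 0 0; 0 3.5 0 0 0 0; 0 4 0 0 0 0; 0 4.5 0 0 0 0; 0 5 0 0 0 0; 0 5.5 0 0 0 0; 0 6 0 0 0 0; 0 6.5 0 0 0 0"

```text
time: 3.42
tool_pos: [530.1, 85.0, 257.3]
tcp_rot: [-90.0, -0.0, -88.9]
ft_force: [0.1, -0.2, 0.8]
finger_gap: -0.3
```

Request:
move_arm --motion "0 .5 0 0 0 0; 0 1 0 0 0 0; 0 1.5 0 0 0 0; 0 2 0 0 0 0; 0 2.5 0 0 0 0; 0 3 0 0 0 0; 0 3.5 0 0 0 0; 0 4 0 0 0 0; 0 4.5 0 0 0 0; 0 5 0 0 0 0"

```text
time: 4.25
tool_pos: [530.1, 135.1, 257.3]
tcp_rot: [-90.0, -0.0, -88.9]
ft_force: [-1.0, -0.3, -0.1]
finger_gap: -0.2
```

```bash
python3 - <<'E'
from bench import readout, eyes
import cv2
s=eyes.snapshot("top"); i=s["image"][110:270,185:335]
cv2.imwrite("pics/t3.png",cv2.resize(i,None,fx=3,fy=3,interpolation=cv2.INTER_CUBIC))
E
```

```text
(no output)
```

View pics/t3.png

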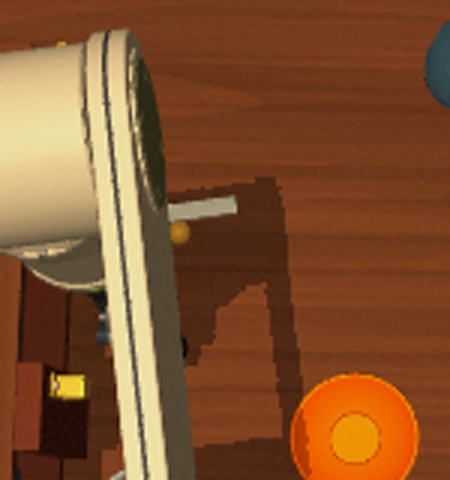

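The knob has moved with the door, now at crop (180,233), and the opener is untouched. The last stretch is slow.

Request:
move_arm --motion "0 .5 0 0 0 0; 0 1 0 0 0 0; 0 1.5 0 0 0 0; 0 2 0 0 0 0; 0 2.4 0 0 0 0; 0 2.8 0 0 0 0; 0 3.1 0 0 0 0; 0 3.4 0 0 0 0; 0 3.7 0 0 0 0; 0 4 0 0 0 0"

```text
time: 5.13
tool_pos: [530.1, 174.9, 257.3]
tcp_rot: [-90.0, -0.0, -88.9]
ft_force: [-1.1, -1.2, 0.2]
finger_gap: 0.4
```

Request:
move_arm --motion "0 .1 0 0 0 0; 0 .2 0 0 0 0; 0 .3 0 0 0 0; 0 .4 0 0 0 0; 0 .5 0 0 0 0"

```text
time: 5.55
tool_pos: [530.1, 179.6, 257.3]
tcp_rot: [-90.0, -0.0, -88.9]
ft_force: [-0.8, -0.0, 0.1]
finger_gap: -0.2
```

Request:
move_arm --motion "0 .1 0 0 0 0; 0 .2 0 0 0 0; 0 .3 0 0 0 0"

```text
time: 5.8
tool_pos: [530.1, 182.7, 257.3]
tcp_rot: [-90.0, -0.0, -88.9]
ft_force: [-0.4, -0.2, -0.1]
finger_gap: -0.2
```

Request:
move_arm --motion "0 .1 0 0 0 0; 0 .2 0 0 0 0"

```text
time: 5.97
tool_pos: [530.1, 184.7, 257.3]
tcp_rot: [-90.0, -0.0, -88.9]
ft_force: [-0.4, -0.1, -0.0]
finger_gap: 0.3
```

Request:
move_arm --motion "0 .1 0 0 0 0; 0 .2 0 0 0 0"

```text
time: 6.13
tool_pos: [530.1, 186.8, 257.3]
tcp_rot: [-90.0, 0.0, -88.9]
ft_force: [-0.8, 0.8, -0.0]
finger_gap: 0.1
```

Request:
move_arm --motion "0 .1 0 0 0 0; 0 .2 0 0 0 0"

```text
time: 6.3
tool_pos: [530.1, 187.1, 257.3]
tcp_rot: [-90.0, -0.2, -88.9]
ft_force: [-2.8, -11.9, 2.2]
finger_gap: -0.1
```

```bash
python3 - <<'E'
from bench import readout, eyes
import cv2
w=eyes.snapshot("scene")["image"][100:260,330:490]
w=cv2.resize(w,None,fx=3.5,fy=3.5,interpolation=cv2.INTER_CUBIC)
cv2.imwrite("pics/s4.png",w)
E
```

```text
(no output)
```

View pics/s4.png

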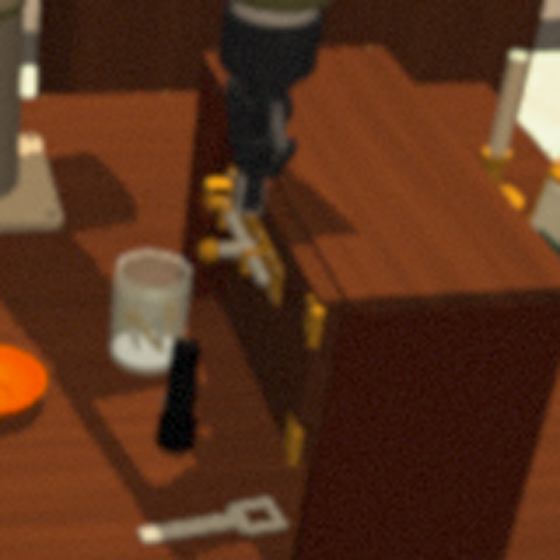

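Door is shut: 12 N felt at the stop, bolt still drawn back (knob at crop (208,249)), and bystanders are in place. I'll back off and measure the knob.

Request:
move_arm --motion "0 0 0 0 0 0; 0 -.5 0 0 0 0; 0 -1.5 0 0 0 0; 0 -3 0 0 0 0; 0 -5 0 0 0 0; 1 -6 0 0 0 0; 2.5 -6 0 0 0 0; 4.5 -6 0 0 0 0; 6.5 -6 0 0 0 0; 6.5 -6 0 0 0 0"

```text
time: 7.18
tool_pos: [597.8, 127.8, 256.4]
tcp_rot: [-90.0, 0.0, -89.0]
ft_force: [1.0, -0.1, -0.0]
finger_gap: -0.3
```

```bash
python3 - <<'E'
from h import *
from bench import readout, eyes
p=np.load("p.npy")
q=readout.sense();print(q["tool_pos"],q["ft_force"])
s=eyes.snapshot("scene"); a=cv2.resize(s["image"][120:250,350:470],None,fx=4,fy=4,interpolation=cv2.INTER_CUBIC)
t=eyes.snapshot("top"); b=cv2.resize(t["image"][110:240,180:290],None,fx=4,fy=4,interpolation=cv2.INTER_CUBIC)
K=H(p,[door(0,142,42,230),[-119,22,230],door(0,225,0,272)])
print("pred knob,keeper scene",(proj(s,K)-[350,120])*4,"top",(proj(t,K)-[180,110])*4)
cv2.imwrite("pics/k5.png",np.hstack([a[:520],b[:520]])[:, :800])
E
```

```text
[597.82872407 127.79593217 256.44735372] [ 0.97722985 -0.09217873 -0.01272385]
pred knob,keeper scene [[151.82655822 204.91035121]
 [160.43894976 136.40549786]
 [186.01756065  96.30824858]] top [[185.76968168 336.51759931]
 [120.95257019 517.58444326]
 [ 83.87500238 479.77109468]]
```

View pics/k5.png

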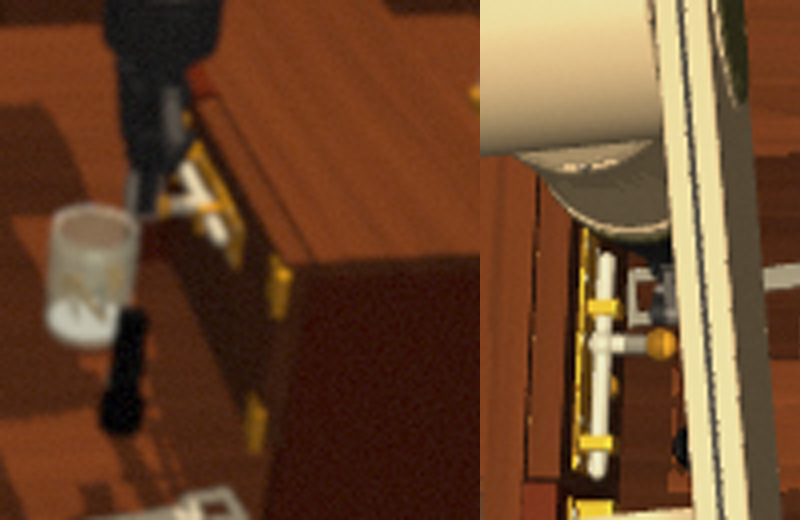

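Door is fully shut in the top view, with the rod parallel to the front. The knob is at right-panel (661,344), so about x 544, y 156. Now go in beside it on the hinge side and lower.

Request:
move_arm --motion "0 1 0 0 0 0; 0 2 0 0 0 0; 0 2.6 0 0 0 0; 0 2.6 -1 0 0 0; 0 2.6 -2 0 0 0; 0 2.6 -3 0 0 0; 0 2.6 -3.9 0 0 0; 0 2.6 -3.9 0 0 0"

```text
time: 7.95
tool_pos: [593.4, 154.1, 214.5]
tcp_rot: [-90.3, -0.1, -88.9]
ft_force: [-0.6, -0.2, -0.3]
finger_gap: -0.2
```

Request:
move_arm --motion "-.5 0 0 0 0 0; -1 0 0 0 0 0; -1.5 0 0 0 0 0; -2 0 0 0 0 0; -2.3 0 0 0 0 0; -2.6 0 0 0 0 0"

```text
time: 8.45
tool_pos: [568.9, 154.7, 218.9]
tcp_rot: [-89.9, 0.0, -88.9]
ft_force: [0.9, -0.5, -0.5]
finger_gap: -0.1
```

Request:
move_arm --motion "-.2 0 0 0 0 0; -.4 0 0 0 0 0; -.6 0 0 0 0 0; -.8 0 0 0 0 0; -1 0 0 0 0 0"

```text
time: 8.87
tool_pos: [559.1, 154.6, 218.4]
tcp_rot: [-90.0, 0.0, -88.9]
ft_force: [0.4, 0.3, -0.2]
finger_gap: 0.0
```

Request:
move_arm --motion "-.2 0 0 0 0 0; -.4 0 0 0 0 0; -.6 0 0 0 0 0; -.8 0 0 0 0 0; -1 0 0 0 0 0"

```text
time: 9.28
tool_pos: [549.5, 154.6, 218.5]
tcp_rot: [-89.9, -0.0, -88.9]
ft_force: [5.8, -0.5, 0.8]
finger_gap: 0.2
```

Request:
move_arm --motion "-.15 0 0 0 0 0; -.3 0 0 0 0 0; -.45 0 0 0 0 0; -.6 0 0 0 0 0"

```text
time: 9.62
tool_pos: [542.5, 154.7, 218.0]
tcp_rot: [-90.1, 0.0, -88.9]
ft_force: [-0.1, 1.0, -0.2]
finger_gap: -0.3
```

Request:
move_arm --motion "-.1 0 0 0 0 0; -.2 0 0 0 0 0; -.3 0 0 0 0 0"

```text
time: 9.87
tool_pos: [539.8, 154.7, 218.1]
tcp_rot: [-90.0, 0.0, -88.9]
ft_force: [0.9, -0.3, -1.1]
finger_gap: 0.5
```

Request:
move_arm --motion "-.1 0 0 0 0 0; -.2 0 0 0 0 0; -.3 0 0 0 0 0"

```text
time: 10.12
tool_pos: [537.0, 154.7, 218.2]
tcp_rot: [-90.0, 0.0, -88.9]
ft_force: [1.0, 0.2, -1.1]
finger_gap: -0.4
```

Request:
move_arm --motion "-.1 0 0 0 0 0; -.2 0 0 0 0 0"

```text
time: 10.28
tool_pos: [536.0, 154.6, 218.4]
tcp_rot: [-89.9, 0.0, -88.9]
ft_force: [9.7, 0.3, -4.5]
finger_gap: 0.1
```

Request:
move_arm --motion "-.1 0 0 0 0 0; -.2 0 0 0 0 0"

```text
time: 10.45
tool_pos: [535.6, 154.6, 218.6]
tcp_rot: [-89.7, 0.0, -88.9]
ft_force: [19.1, 1.8, -9.4]
finger_gap: 0.0
```

The push rose to 5.8 N, fell away, then hit a hard stop: the bolt is across. Retreating clear.

Request:
move_arm --motion ".3 0 0 0 0 0; .8 0 0 0 0 0; 1.8 0 0 0 0 0; 3 -.5 0 0 0 0; 3 -2.5 0 0 0 0; 3 -5 0 0 0 0; 3 -8 2 0 0 0; 3 -11 5 0 0 0; 2 -14 8 0 0 0; 1 -17 11 0 0 0"

```text
time: 11.28
tool_pos: [543.5, -13.4, 325.9]
tcp_rot: [-90.1, 0.0, -88.9]
ft_force: [0.5, -0.1, 0.6]
finger_gap: 0.1
```

Request:
move_arm --motion "-1 -3.5 1 0 0 0; -3 -7 1 0 0 0; -5 -10.5 1 0 0 0; -7 -14 1 0 0 0; -9 -17.5 1 0 0 0; -10 -21 1 0 0 0; -10 -24 1 0 0 0; -10 -26 1 0 0 0; -10 -26 1 0 0 0"

```text
time: 12.03
tool_pos: [443.1, -275.6, 334.7]
tcp_rot: [-90.1, -0.0, -89.1]
ft_force: [0.4, 0.6, -1.0]
finger_gap: 0.0
```

```bash
python3 - <<'E'
from h import *
from bench import readout, eyes
p=np.load("p.npy")
q=readout.sense();print(q["tool_pos"],q["ft_force"],q["time"])
t=eyes.snapshot("top"); o=np.array([180,110])
K=H(p,[door(0,142,42,230),door(0,177,42,230),door(0,251,10.5,230)])
print("pred drawn,thrown,tip top",(proj(t,K)-o)*3.5)
cv2.imwrite("pics/t6.png",cv2.resize(t["image"][110:280,180:340],None,fx=3.5,fy=3.5,interpolation=cv2.INTER_CUBIC))
E
```

```text
[ 443.07595843 -275.61506175  334.66997964] [ 0.38733397  0.55373516 -0.98540179] 12.0333
pred drawn,thrown,tip top [[162.54847147 294.45289939]
 [160.36951905 350.11025409]
 [104.30623454 469.18233823]]
```

View pics/t6.png

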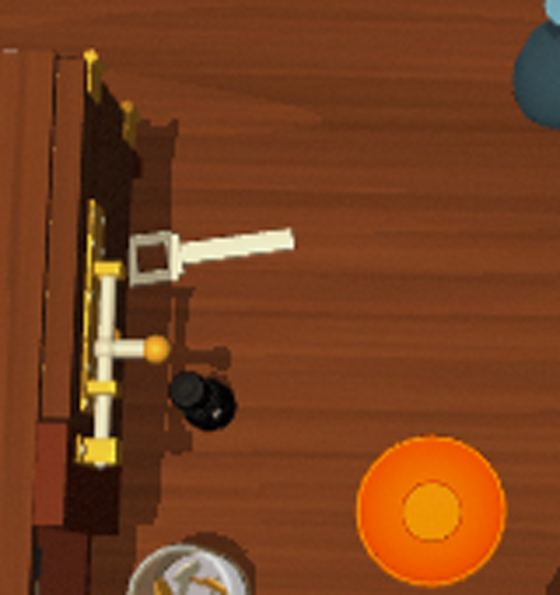

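Door shut, knob at (157,348) against 350 predicted for fully thrown, and the rod tip shows just past the keeper at (101,466). One numeric check of the knob position and bystanders.

```bash
python3 - <<'E'
from h import *
from bench import eyes
p=np.load("p.npy"); t=eyes.snapshot("top"); a=cv2.imread("pics/top0.png"); b=t["image"]
def cen(i,x0,x1,y0,y1,k=1):
    h=cv2.cvtColor(i[y0:y1,x0:x1],cv2.COLOR_BGR2HSV)
    m=(h[...,0]>10)&(h[...,0]<25)&(h[...,1]>140)&(h[...,2]>150)
    v,u=np.nonzero(m); return np.array([u.mean()/k,v.mean()/k]),m.sum()
now,n=cen(b,219,230,203,216); now+=[219,203]
k=cv2.imread("pics/k5.png"); mid,m=cen(k,640,680,325,365,4); mid+=[160/1+180-120,81.25+110]
mid=mid if False else mid
print("knob now",now,n,"drawn(shut)",mid,m)
K=[H(p,door(0,142+x,42,230)) for x in (0,30,35)]
print([proj(t,k)[0].round(1) for k in K])
d=cv2.absdiff(a,b).max(2)
for nm,(x0,x1,y0,y1) in dict(jar=(215,252,262,298),opener=(212,236,172,195),flash=(226,250,214,236),dish=(280,327,232,279),vase=(324,356,103,150),case=(354,424,138,190),book=(412,505,198,275)).items():
    A,B=[cv2.cvtColor(i[y0:y1,x0:x1],cv2.COLOR_BGR2GRAY).astype(np.float32) for i in (a,b)]
    print(nm,np.round(cv2.phaseCorrelate(A,B),2), d[y0:y1,x0:x1].mean().round(1))
# fit hutch y of knob from pixel row, calibrated with top corner rows unchanged
f=least_squares(lambda x:proj(t,H(p,[-108-x[1],-219+142+x[0],230]))[0]-now,[30,42]);print("travel,proud",f.x)
f=least_squares(lambda x:proj(t,H(p,[-108-x[1],-219+142+x[0],230]))[0]-mid,[0,42]);print("before",f.x)
E
```

```text
knob now [224.04651163 209.06976744] 43 drawn(shut) [225.4834308  195.58625731] 513
[array([226.4, 194.1]), array([225.9, 207.7]), array([225.8, 210. ])]Traceback (most recent call last):
  File "<stdin>", line 17, in <module>
    return _wrapfunc(a, 'round', decimals=decimals, out=out)
    return _wrapit(obj, method, *args, **kwds)
    conv = _array_converter(obj)
ValueError: setting an array element with a sequence. The requested array has an inhomogeneous shape after 1 dimensions. The detected shape was (2,) + inhomogeneous part.
```

Knob's absolute travel is about 33 mm, consistent with the crest and hard stop felt. A quick bystander check, then hand in.

```bash
python3 - <<'E'
from h import *
from bench import eyes,r,readout
t=eyes.snapshot("top"); a=cv2.imread("pics/top0.png"); b=t["image"]; ok=True
for nm,(x0,x1,y0,y1) in dict(jar=(215,252,262,298),opener=(212,230,172,195),flash=(226,250,214,236),dish=(280,327,232,279),vase=(324,356,103,150),case=(354,424,138,190),book=(412,505,198,275)).items():
    A,B=[cv2.cvtColor(i[y0:y1,x0:x1],cv2.COLOR_BGR2GRAY).astype(np.float32) for i in (a,b)]
    print(nm,cv2.phaseCorrelate(A,B))
print(readout.sense()["time"]); r.hand_in()
E
```

```text
jar ((0.009756720267326102, 0.0007677332949604931), 0.9931454277286927)
opener ((0.07257154053361248, 0.5839864220338935), 0.510846992885625)
flash ((0.11886288589895422, -0.0002670862127178708), 1.0375373736023903)
dish ((0.005043970134554598, -0.013094265329769428), 1.0033352231710322)
vase ((-0.004680424551956719, 0.045637223365165625), 1.0084096778494616)
case ((-0.01914037742939456, 0.08867702442168124), 0.9298011862324098)
book ((0.621535865659915, 0.2017695698438331), 0.1831154678016901)
12.1833
the job is handed in; nothing more can be done
```

The door is shut and its bolt is thrown into the keeper. I handed the job in at about 12 s, with the arm held well clear of everything. I saw no verdict.

- **Door:** I pushed it shut with closed fingertips on the bare strip above the bolt's plate. It met the stop at about 12 N with the bolt still drawn back.
- **Bolt:** I pushed the knob across from the hinge side. The push rose to about 6 N and fell away as the bolt dropped in. It then met the end stop, where the highest push I read was about 21 N (limit 35 N).
- **Last picture:** The door is flush and the rod's tip shows just past the keeper. The knob reads about 33 mm of travel, though comparing it with the earlier shut-door picture gives only about 30 mm. I trusted the first figure because I had felt the bolt reach its end stop.
- **Bystanders:** The jar, flashlight, dish, vase and case show no shift (about 0.1 px or less). The opener and book reached only about 0.6 px, with weak matches. I put those down to the door and arm shadows having changed, and nothing came near either of them.

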